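Line up the reds by shade on the tint rail

ROBOT

A 7-joint arm with a two-finger parallel gripper is mounted at the origin on a cart in front of the work surface, level with it; the furniture and walls round the work are solid. World frame = base frame: x ahead of the robot, y to its left, z up, the work surface at z = 0. Lengths are in m, angles in rad, forces in N, time in s.
With the tool pointing down it reaches from about 0.425 to 0.925 m from the base axis. Payload 6.8 kg.
Tool frame: the origin (TCP) lies at the very end of the fingers, on their centre line; the grasp point (between the pads) lies 19 mm behind it; z points along the fingers, y is the line along which they close (so a half turn about z gives the same grasp; the last joint's range is limited). The gripper opens to 85 mm and grips with 20 to 120 N. Pads are 22 mm wide; open, the fingers measure 114 mm over their backs; the gripper's body (76 mm by 85 mm) begins 54 mm behind the grasp point. The pads swing forward as they close: fully open they stand 13 mm farther back than shut.
Start: joints at [-1.335, 0.477, 0.022, 1.555, -0.011, 1.109, -0.083], TCP at [0.228, 0.636, 0.193] pointing down, gripper open.
Joint ranges: [-2.96, 2.96], [-0.34, 2.1], [-1.41, 1.46], [0.24, 2.44], [-1.37, 4.51], [0.17, 1.92], [-2.96, 2.96]. Speed limits (rad/s): [2.39, 2.39, 3.14, 3.14, 3.14, 3.14, 3.14].

INTERFACE

Orientations are given as a unit quaternion [w, x, y, z].
In Python, from station import * gives the robot as it stands.
- The arm moves only by the tool jog_arm, never from a script. Its argument "moves" is one flat list of numbers, 7 for each row, row after row: the shift along the tool's x, y, z normalised to -1 to 1, where 1 is 20 mm, then the turn, a rotation vector about the tool's x, y, z normalised to -1 to 1, where 1 is 4 degrees, then the opening, from 0 (shut) to 1 (fully open). In form: [x, y, z, rx, ry, rz, claw, x, y, z, rx, ry, rz, claw, ...]. A call has exactly 8 rows; each row shifts and turns the commanded pose from where the row before left it, along the tool's axes as they then stand; what a row does not reach is not made up. A row lasts 1/12 s, in which the tool goes at most 41.7 mm and 7.16 degrees, less where a joint would pass 70% of its speed; a pose out of reach is approached as far as the arm can. A call with a number of a shift or a turn outside -1 to 1 is refused whole. A call with a gripper value outside its range is refused whole. The fingers move at their own pace and stop on an object; "grip_force" is the grip in N (left out, the last holds). Time passes only in rows, so rows that do not move let the fingers close, or fill a call up. It gives the time, the measured TCP pose, the force, the opening and the grip force at its end, in the units of the state.
- get_obs(): the state, without advancing time (a new reading comes with each control period).
- read_camera(name): name is "scene" or "side" or "wrist"; returns a dict with "color" (384x512x3 uint8, blue, green, red), "fx", "fy", "cx", "cy" (pixels), "rvec" (rotation vector, rad) and "tvec" (3), from world to camera coordinates, as OpenCV has them. Camera axes: x right, y down, z forward; pixel columns grow to the right and rows downward; lengths in m; the calibration is good to about 2 mm. A picture is of the moment at which its call begins. There is no depth.
- hand_in(): hands the job in; it is judged then, once.
The state is a dict: "t": time; "q": joint angles; "joint_vel": joint speeds; "joint_torque": joint torques, N m; "eef_pos": TCP position; "tool_rot": TCP orientation; "contact_force": force on the tool from outside, world axes, zero at the start; "torque": the same for the moment, N m; "gripper_width": opening from 0.0 (shut) to 1.0 (fully open); "grasp_force": force on a finger pad.
Only numpy, scipy, OpenCV 4.12 (cv2) and the standard library are available. Lean on these libraries where they do the work, as an engineer would, in place of code of your own. Each camera call takes 0.05 s, during which the arm holds its last target. There are 200 camera calls.

TASK

Stand the white, pale pink, bright pink and red dropper bottles upright in the four recesses of the plywood tint rail, in order of shade from light to dark: white in the recess next to the white tag, then pale pink, then bright pink, and red next to the black tag. Leave the green and the blue bottle standing where they are, and let go of everything at the end.

Things in the scene. Friction and masses are not known exactly. Their poses are not given: they have to be found in the camera images.
- white_bottle: Loose dropper bottle standing upright, about 45 g, rigid: round body all white, 30 mm in diameter up to 65 mm above its underside, above it a narrower white cap (24 mm, tapering), 91 mm tall in all. Origin: centre of its underside; z is its upright axis.
- pale_pink_bottle: Loose dropper bottle standing upright, about 45 g, rigid: round body pale (light salmon) pink, 30 mm in diameter up to 61 mm above its underside, above it a narrower white cap (24 mm, tapering), 86 mm tall in all. Origin: centre of its underside; z is its upright axis.
- bright_pink_bottle: Loose dropper bottle standing upright, about 45 g, rigid: round body bright, strong pink (magenta), 30 mm in diameter up to 65 mm above its underside, above it a narrower white cap (24 mm, tapering), 91 mm tall in all. Origin: centre of its underside; z is its upright axis.
- red_bottle: Loose dropper bottle standing upright, about 45 g, rigid: round body deep red, 30 mm in diameter up to 66 mm above its underside, above it a narrower white cap (24 mm, tapering), 92 mm tall in all. Origin: centre of its underside; z is its upright axis.
- green_bottle: Loose dropper bottle standing upright, about 45 g, rigid: round body green, 30 mm in diameter up to 66 mm above its underside, above it a narrower white cap (24 mm, tapering), 93 mm tall in all. Origin: centre of its underside; z is its upright axis. A bystander among the others: stays where it is (bottles at the back of the table are background).
- blue_bottle: Loose dropper bottle standing upright, about 45 g, rigid: round body dark blue (indigo), 30 mm in diameter up to 64 mm above its underside, above it a narrower white cap (24 mm, tapering), 89 mm tall in all. Origin: centre of its underside; z is its upright axis. A bystander among the others: stays where it is (bottles at the back of the table are background).
- tint_rail: Fixed plywood strip lying on the table, 372 mm long (its y axis), 84 mm wide (its x axis), 14 mm thick. Origin: centre of its underside; z up. In its top are four round recesses lined with grey felt, 48 mm wide and 5 mm deep (flat floor 9 mm above the origin), in one row at x = 0 and y = -96, -32, +32, +96 mm in its frame. It may lie turned by up to about 15 degrees.
- white_tag: Fixed white block, 50 x 22 x 12 mm, on top of the tint rail at one of its two ends (either end), 160 mm from the rail's middle and 64 mm from the centre of the nearest recess; it marks the rail's light end. Origin: centre of its underside, on the rail's top.
- black_tag: Fixed black block, 50 x 22 x 12 mm, on top of the tint rail at one of its two ends (either end), 160 mm from the rail's middle and 64 mm from the centre of the nearest recess; it marks the rail's dark end. Origin: centre of its underside, on the rail's top.
Things that resemble listed ones, but are neither listed nor needed, are in the scene too. What is shaped like the white_bottle but turquoise is not meant.

How it is judged:
By the outcome, as a careful person would: the job done as asked, in the order asked, and still so for the second after the job is handed in, with the robot touching nothing.
It also fails if it takes over 96 s, if anything falls off the work surface, if the arm or the gripper's body presses on something with over 40 N, if the wrist force passes 120 N, or if a joint passes its speed limit or range.

## Working session

There is one attempt and no reset: what is moved stays moved. The work goes in short steps, Python scripts to look and compute and a tool call to move; the robot and the scene stay as the last step left them, time stands still between calls to the robot, and variables do not carry over. Pictures are saved under pics/ and viewed, at most 18 in all, crops included, and the job is handed in when it is done.

Besides the shell and the picture viewer there is one more tool, called after "Emit:" by a JSON object that holds its "method" and its "body". jog_arm: Moves the arm, as the interface text tells. Scaled input: -1 to 1 covers 20 mm each way for a shift and 4 degrees each way for a turn. Its arguments: {"type":"object","properties":{"moves":{"type":"array"},"grip_force":{"type":"number"}},"required":["moves"]}

```bash
mkdir -p pics; ls; python3 - <<'E'
from station import *
import cv2, numpy as np
o=get_obs(); print({k:np.round(v,3) for k,v in o.items()})
for n in ["scene","side","wrist"]:
    r=read_camera(n); cv2.imwrite(f"pics/{n}0.png",r["color"])
    print(n,r["fx"],r["fy"],r["cx"],r["cy"],np.round(r["rvec"],3),np.round(r["tvec"],3))
    R=cv2.Rodrigues(np.array(r["rvec"]))[0]; print(-R.T@np.array(r["tvec"]).ravel())
E
```

```text
pics
{'t': np.float64(0.0), 'q': array([-1.335,  0.478,  0.022,  1.556, -0.012,  1.109, -0.083]), 'joint_vel': array([-0.   ,  0.001,  0.   , -0.001, -0.   ,  0.   ,  0.001]), 'joint_torque': array([-0.0000e+00, -5.9646e+01,  1.6080e+00, -2.8119e+01,  1.3000e-02,
        1.0000e-02, -0.0000e+00]), 'eef_pos': array([0.227, 0.635, 0.192]), 'tool_rot': array([-0.   ,  0.171,  0.985, -0.001]), 'contact_force': array([ 0.27 , -0.505, -0.241]), 'torque': array([-0.008,  0.012,  0.018]), 'grasp_force': np.float64(0.0), 'gripper_width': np.float64(0.996)}
scene 420.135004161257 420.135004161257 260.9391844226915 201.5118263022254 [ 2.339 -0.622  0.242] [-0.468  0.225  0.883]
[ 0.19299341 -0.60134391  0.80612805]
side 361.2265729543517 361.2265729543517 258.370059231412 193.6775786864197 [ 0.261 -2.621  1.473] [0.511 0.085 0.865]
[0.34189323 0.78475949 0.53222183]
wrist 337.23254865450053 337.23254865450053 256.28960775654645 184.35485446583309 [-2.357 -1.662 -0.25 ] [-0.674 -0.04   0.379]
[0.15692913 0.66008821 0.37285227]
```

View pics/scene0.png

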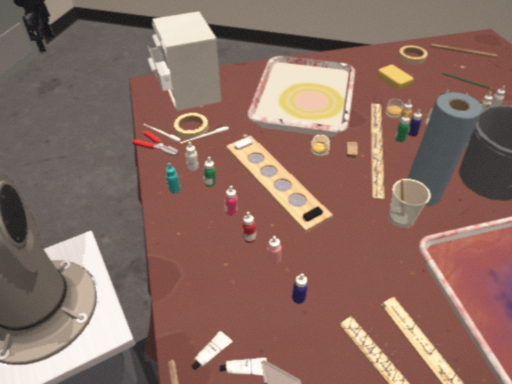

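View pics/side0.png

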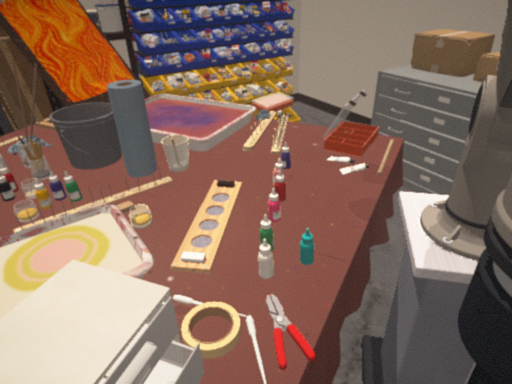

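The scene shows the bottles (scene px): turquoise (173,180), white (191,157), green (210,173), bright pink (231,201), red (249,228), pale pink (274,250) and blue (300,290). The rail's white tag is at (243,145) and its black tag at (313,214). In the side view the white tag is at (193,257) and the black one at (226,184).

```bash
cat > h.py <<'E'
from station import *
import cv2, numpy as np
def load(n):
    r=read_camera(n); r["R"]=cv2.Rodrigues(np.array(r["rvec"]))[0]; r["t"]=np.array(r["tvec"]).ravel(); r["C"]=-r["R"].T@r["t"]; return r
def ray(r,p):
    return r["R"].T@np.array([(p[0]-r["cx"])/r["fx"],(p[1]-r["cy"])/r["fy"],1.])
def onplane(r,p,z):
    d=ray(r,p); return r["C"]+d*(z-r["C"][2])/d[2]
def tri(rs,ps):
    A=0;b=0
    for r,p in zip(rs,ps):
        d=ray(r,p); d/=np.linalg.norm(d); M=np.eye(3)-np.outer(d,d); A=A+M; b=b+M@r["C"]
    X=np.linalg.solve(A,b)
    res=[np.linalg.norm(np.cross(X-r["C"],ray(r,p)/np.linalg.norm(ray(r,p)))) for r,p in zip(rs,ps)]
    return X,max(res)
def proj(r,X):
    c=r["R"]@np.array(X)+r["t"]; return np.array([r["fx"]*c[0]/c[2]+r["cx"],r["fy"]*c[1]/c[2]+r["cy"]])
def blob(r,box,f):
    """largest blob in box of mask f(h,s,v); returns centroid, bbox, area"""
    x0,y0,x1,y1=box; hsv=cv2.cvtColor(r["color"],cv2.COLOR_BGR2HSV)[y0:y1,x0:x1].astype(int)
    m=f(*[hsv[...,i] for i in range(3)]).astype(np.uint8)
    n,l,s,c=cv2.connectedComponentsWithStats(m); 
    if n<2: return None
    i=1+np.argmax(s[1:,4]); return c[i]+[x0,y0],(s[i,0]+x0,s[i,1]+y0,s[i,2],s[i,3]),s[i,4]
E
python3 - <<'E'
from h import *
a=load("scene");b=load("side")
cv2.imwrite("pics/sc.png",cv2.resize(a["color"][125:310,150:335],None,fx=3.2,fy=3.2,interpolation=cv2.INTER_CUBIC))
cv2.imwrite("pics/sd.png",cv2.resize(b["color"][135:285,170:330],None,fx=4,fy=4,interpolation=cv2.INTER_CUBIC))
for nm,r,pts in [("scene",a,[(191,162),(210,177),(231,206),(249,233),(274,255),(300,294)]),("side",b,[(266,265),(267,240),(275,209),(280,188),(278,175),(286,158)])]:
    hsv=cv2.cvtColor(r["color"],cv2.COLOR_BGR2HSV)
    for p in pts: print(nm,p,[hsv[p[1]+k,p[0]].tolist() for k in (-12,-6,0,4)])
E
```

```text
scene (191, 162) [[17, 28, 234], [15, 39, 196], [16, 36, 133], [18, 32, 134]]
scene (210, 177) [[21, 17, 247], [71, 151, 128], [70, 110, 90], [15, 35, 146]]
scene (231, 206) [[21, 16, 250], [174, 163, 229], [173, 166, 138], [174, 161, 139]]
scene (249, 233) [[14, 27, 244], [179, 187, 187], [178, 181, 107], [14, 35, 137]]
scene (274, 255) [[18, 18, 250], [3, 96, 192], [2, 102, 140], [2, 105, 136]]
scene (300, 294) [[23, 12, 252], [124, 134, 105], [120, 134, 63], [124, 142, 61]]
side (266, 265) [[13, 43, 153], [16, 40, 164], [14, 41, 150], [14, 40, 148]]
side (267, 240) [[32, 37, 117], [58, 108, 92], [62, 105, 90], [21, 38, 202]]
side (275, 209) [[7, 43, 210], [174, 165, 184], [174, 168, 149], [9, 48, 121]]
side (280, 188) [[17, 40, 224], [3, 82, 130], [179, 175, 118], [179, 182, 118]]
side (278, 175) [[13, 43, 221], [4, 84, 166], [12, 51, 211], [17, 42, 194]]
side (286, 158) [[13, 53, 150], [175, 24, 115], [131, 99, 72], [140, 47, 82]]
```

View pics/sc.png

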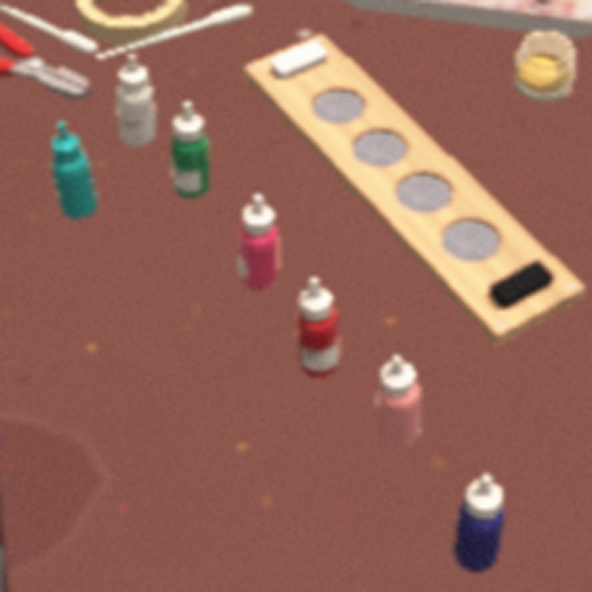

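View pics/sd.png

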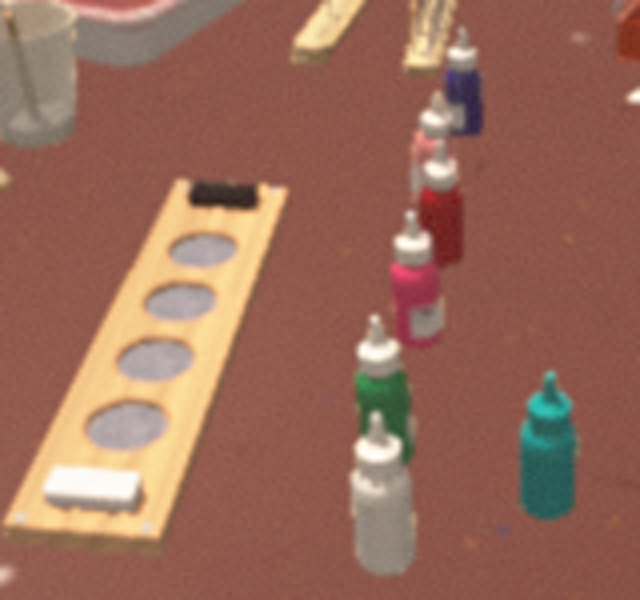

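Both crops show every nozzle tip and all four recesses; only the pale pink, green and blue bodies are partly hidden in the side view. I'll triangulate the tips and the recesses.

```bash
python3 - <<'E'
from h import *
a=load("scene");b=load("side")
S=dict(white=(132,62),green=(187,108),bright=(258,201),red=(314,284),pale=(397,362),blue=(486,480),turq=(62,127))
D=dict(white=(376,418),green=(376,322),bright=(410,219),red=(440,148),pale=(437,98),blue=(462,35),turq=(549,380))
P={}
for k in S:
    X,e=tri([a,b],[np.array(S[k])/3.2+[150,125],np.array(D[k])/4+[170,135]]); P[k]=X; print(k,X.round(4),round(e,4))
g=lambda h,s,v:(s<40)&(v>110)&(v<215)
for p,q in [((339,105),(126,425)),((380,147),(154,359)),((424,191),(179,300)),((471,239),(202,249))]:
    p=np.array(p)/3.2+[150,125];q=np.array(q)/4+[170,135]
    A=blob(a,(*(p-[9,7]).astype(int),*(p+[10,8]).astype(int)),g);B=blob(b,(*(q-[11,7]).astype(int),*(q+[12,8]).astype(int)),g)
    print(A,B,p,q)
    X,e=tri([a,b],[p,q]); print("hand",X.round(4),round(e,4))
for p,q in [((300,58),(93,487)),((522,284),(224,195))]:
    X,e=tri([a,b],[np.array(p)/3.2+[150,125],np.array(q)/4+[170,135]]); print("tag",X.round(4),round(e,4))
# edge-based base check: body mask centroid in scene
C=dict(bright=lambda h,s,v:(h>168)&(h<178)&(s>130)&(v>125),red=lambda h,s,v:((h>174)|(h<3))&(s>160),pale=lambda h,s,v:((h<6)|(h>176))&(s<125)&(s>60)&(v>120))
for k,f in C.items():
    p=proj(a,P[k]).astype(int); r=blob(a,(p[0]-14,p[1],p[0]+14,p[1]+40),f); print(k,p,r,"expect top/base",proj(a,[*P[k][:2],.065]),proj(a,[*P[k][:2],0]))
E
```

```text
white [0.4596 0.2326 0.0846] 0.0003
green [0.4745 0.1557 0.0878] 0.0002
bright [0.4774 0.039  0.0844] 0.0004
red [ 0.4741 -0.0538  0.0854] 0.0006
pale [ 0.4906 -0.1388  0.0805] 0.0014
blue [ 0.4895 -0.2474  0.0832] 0.0021
turq [0.3795 0.1867 0.0851] 0.0011
(array([255.38461538, 158.00961538]), (np.int64(249), np.int64(154), np.int32(14), np.int32(9)), np.int32(104)) (array([201.43624161, 241.39597315]), (np.int64(193), np.int64(236), np.int32(18), np.int32(11)), np.int32(149)) [255.9375 157.8125] [201.5  241.25]
hand [0.6206 0.1733 0.0108] 0.0015
(array([268.05982906, 171.24786325]), (np.int64(261), np.int64(167), np.int32(15), np.int32(10)), np.int32(117)) (array([208.40983607, 224.91803279]), (np.int64(200), np.int64(221), np.int32(18), np.int32(9)), np.int32(122)) [268.75   170.9375] [208.5  224.75]
hand [0.6251 0.1094 0.011 ] 0.0011
(array([281.96992481, 185.05263158]), (np.int64(275), np.int64(180), np.int32(15), np.int32(11)), np.int32(133)) (array([214.70103093, 210.28865979]), (np.int64(207), np.int64(207), np.int32(16), np.int32(8)), np.int32(97)) [282.5    184.6875] [214.75
[... 311 characters left out ...]
.6341 -0.0187  0.0114] 0.0012
tag [0.6158 0.2369 0.0196] 0.0018
tag [ 0.6376 -0.0829  0.0184] 0.0021
bright [230 187] (array([230.84353741, 205.60544218]), (np.int64(225), np.int64(197), np.int32(11), np.int32(18)), np.int32(147)) expect top/base [230.91142707 193.48403303] [232.22884558 211.05063453]
red [247 213] (array([248.7721519 , 228.63291139]), (np.int64(243), np.int64(224), np.int32(12), np.int32(10)), np.int32(79)) expect top/base [248.10251334 219.66501953] [248.6717656  236.94134939]
pale [273 238] (array([272.33947939, 259.04880694]), (np.int64(259), np.int64(238), np.int32(28), np.int32(40)), np.int32(922)) expect top/base [273.37784309 242.77379026] [272.71249833 259.68216703]
```

Emit:
{"method": "jog_arm", "body": {"moves": [-0.76,-0.65,0,0,0,1,0.65,-0.81,-0.59,0,0,0,1,0.65,-0.85,-0.53,0,0,0,1,0.65,-0.88,-0.47,0,0,0,1,0.65,-0.91,-0.41,0,0,0,1,0.65,-0.94,-0.34,0,0,0,1,0.65,-0.96,-0.28,0,0,0,1,0.65,-0.98,-0.21,0,0,0,1,0.65], "grip_force": 30}}

```text
t: 1.02
eef_pos: [0.3083, 0.4963, 0.1934]
tool_rot: [-0.0, 0.438, 0.899, 0.0]
contact_force: [0.3, 0.5, -0.4]
gripper_width: 0.65
grasp_force: 0.0
```

Emit:
{"method": "jog_arm", "body": {"moves": [-0.99,-0.14,0,0,0,1,0.65,-1,-0.07,0,0,0,1,0.65,-1,0,0,0,0,1,0.65,-1,0.07,0,0,0,1,0.65,-0.99,0.14,0,0,0,1,0.65,-0.98,0.21,0,0,0,1,0.65,-0.96,0.28,0,0,0,1,0.65,-0.94,0.34,0,0,0,1,0.65]}}

```text
t: 1.68
eef_pos: [0.3892, 0.3581, 0.1935]
tool_rot: [-0.0, 0.668, 0.744, 0.0]
contact_force: [-0.8, 0.6, 1.2]
gripper_width: 0.649
grasp_force: 0.0
```

Emit:
{"method": "jog_arm", "body": {"moves": [0,0,0,0,0,0.75,0.65,0,0,0,0,0,0.8,0.65,-1,0.6,0,0,0,0,0.65,-1,0.6,0,0,0,0,0.65,-1,0.6,0,0,0,0,0.65,-1,0.6,0,0,0,0,0.65,-1,0.6,0,0,0,0,0.65,-1,0.55,0,0,0,0,0.65]}}

```text
t: 2.35
eef_pos: [0.4606, 0.2381, 0.1935]
tool_rot: [-0.0, 0.706, 0.708, 0.0]
contact_force: [-0.2, -0.0, 0.7]
gripper_width: 0.653
grasp_force: 0.0
```

```bash
python3 - <<'E'
from h import *
o=get_obs(); print(o["q"].round(3))
r=load("wrist"); cv2.imwrite("pics/w1.png",r["color"])
print(proj(r,[.4596,.2326,.09]),proj(r,[.4596,.2326,.0]),proj(r,[.4745,.1557,.09]),r["C"])
E
```

```text
[-0.96   0.225  0.425  1.949 -0.111  0.989 -0.481]
[254.15317587 176.16923768] [254.51782723 154.50043346] [269.91746469 254.76476795] [0.46085098 0.31284979 0.3739797 ]
```

View pics/w1.png

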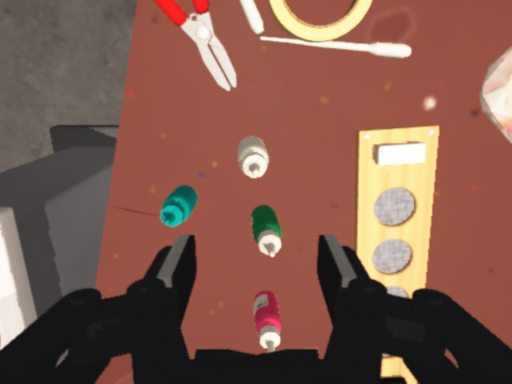

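The wrist view shows the white bottle's nozzle at (255,170), 6 px above the prediction, so it lies about 3 mm further in +y. Green, bright pink and the rail match the map.

Emit:
{"method": "jog_arm", "body": {"moves": [-0.1,-0.05,1,0,0,0,0.65,0,0,1,0,0,0,0.65,0,0,1,0,0,0,0.65,0,0,1,0,0,0,0.65,0,0,1,0,0,0,0.65,0,0,1,0,0,0,0.65,0,0,1,0,0,0,0.65,0,0,1,0,0,0,0.65]}}

```text
t: 3.07
eef_pos: [0.459, 0.2374, 0.0325]
tool_rot: [0.0, 0.706, 0.708, 0.0]
contact_force: [0.0, 0.4, 0.1]
gripper_width: 0.651
grasp_force: 0.0
```

Emit:
{"method": "jog_arm", "body": {"moves": [0,0,0,0,0,0,0,0,0,0,0,0,0,0,0,0,0,0,0,0,0,0,0,0,0,0,0,0,0,0,0,0,0,0,0,0,0,-1,0,0,0,0,0,0,-1,0,0,0,0,0,0,-1,0,0,0,0]}}

```text
t: 3.73
eef_pos: [0.459, 0.237, 0.0946]
tool_rot: [0.0, 0.707, 0.708, 0.0]
contact_force: [0.0, 0.7, -0.0]
gripper_width: 0.203
grasp_force: 28.2
```

```bash
python3 - <<'E'
from h import *
o=get_obs(); print(o["gripper_width"],o["grasp_force"])
a=load("scene")["color"];b=load("side")["color"]
cv2.imwrite("pics/g1.png",cv2.resize(np.hstack([a[60:260,130:330],b[130:330,180:380]]),None,fx=2,fy=2,interpolation=cv2.INTER_CUBIC))
E
```

```text
0.2029675837320853 28.207439425405028
```

View pics/g1.png

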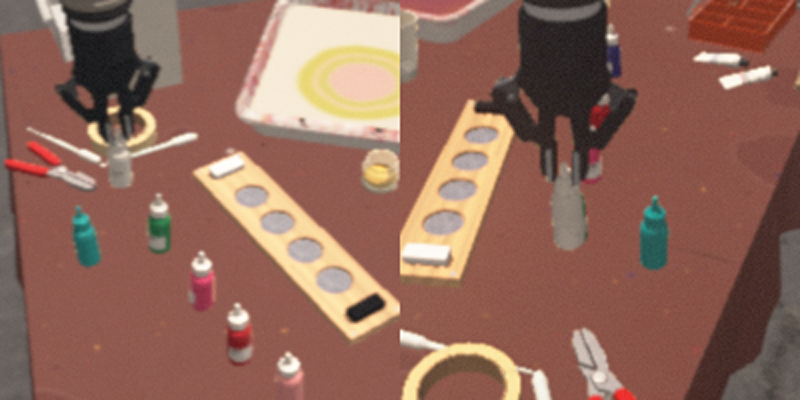

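```bash
python3 - <<'E'
from h import *
b=load("side");a=load("scene");w=load("wrist")
for z in (0,.02,.03,.04,.06,.08,.1,.12): print(z,proj(a,[.459,.237,z]).round(1),proj(b,[.459,.237,z]).round(1))
g=np.hstack([cv2.resize(a["color"][100:165,160:220],(360,390),interpolation=cv2.INTER_CUBIC),cv2.resize(b["color"][195:260,235:295],(360,390),interpolation=cv2.INTER_CUBIC)])
cv2.imwrite("pics/g2.png",g)
E
```

```text
0 [194. 167.] [264.3 272.7]
0.02 [193.1 161.7] [264.2 265.5]
0.03 [192.7 159. ] [264.1 261.9]
0.04 [192.3 156.2] [264.  258.1]
0.06 [191.4 150.6] [263.9 250.5]
0.08 [190.5 144.9] [263.7 242.7]
0.1 [189.5 139. ] [263.6 234.6]
0.12 [188.6 133. ] [263.4 226.3]
```

View pics/g2.png

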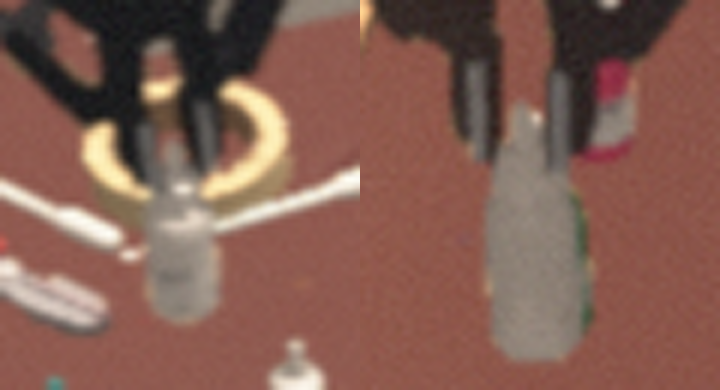

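The picture shows the bottle held by its cap: fingertips at about z 0.125 against a reported TCP of 0.095, so the pads sit about 30 mm higher than stated. The base hangs at about 0.062 and the bottle is upright. It is secure enough to place as held, and I'll grasp the others lower.

Emit:
{"method": "jog_arm", "body": {"moves": [-0.2,0.5,0,0,0,0,0,-0.4,1,0,0,0,0,0,-0.4,1,0,0,0,0,0,-0.4,1,0,0,0,0,0,-0.4,1,0,0,0,0,0,-0.4,1,0,0,0,0,0,-0.4,1,0,0,0,0,0,-0.4,1,0,0,0,0,0]}}

```text
t: 4.65
eef_pos: [0.6101, 0.1759, 0.092]
tool_rot: [-0.0, 0.707, 0.708, -0.001]
contact_force: [0.1, 0.0, -0.3]
gripper_width: 0.198
grasp_force: 28.2
```

Emit:
{"method": "jog_arm", "body": {"moves": [-0.2,0.5,0,0,0,0,0,0,0,0,0,0,0,0,0,0,0.5,0,0,0,0,0,0,0.5,0,0,0,0,0,0,0.5,0,0,0,0,0,0,0.3,0,0,0,0,0,0,0,0,0,0,0,0,0,0,0,0,0,0]}}

```text
t: 5.32
eef_pos: [0.6182, 0.1736, 0.0566]
tool_rot: [-0.0, 0.706, 0.708, -0.001]
contact_force: [-0.0, -1.0, 0.5]
gripper_width: 0.204
grasp_force: 28.2
```

```bash
python3 - <<'E'
from h import *
b=load("side");a=load("scene")
print(get_obs()["eef_pos"])
A=a["color"][105:185,225:305];B=b["color"][180:260,160:240]
cv2.imwrite("pics/p1.png",np.hstack([cv2.resize(i,(390,390),interpolation=cv2.INTER_CUBIC) for i in (A,B)]))
E
```

```text
[0.61926632 0.17359082 0.05765673]
```

View pics/p1.png

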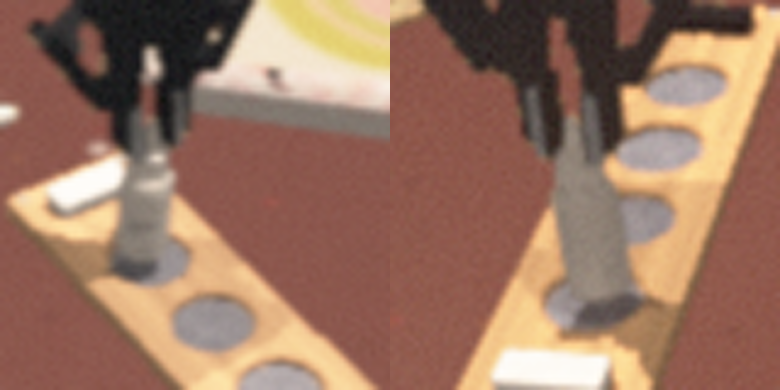

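The bottle has swung in the grip and leans about 8 degrees, base toward -x: base at crop (135,270) in the left half and (605,315) in the right. I'll measure the base and centre it before lowering.

```bash
python3 - <<'E'
from h import *
b=load("side");a=load("scene")
print(tri([a,b],[(253.1,158.7),(203.7,242.2)]), tri([a,b],[(225+146/4.875,105+130/4.875),(160+185/4.875,180+120/4.875)]))
E
```

```text
(array([0.61358915, 0.17534417, 0.00993672]), np.float64(0.00032629114264599374)) (array([0.61781234, 0.16964141, 0.10843924]), np.float64(0.00018078739852704664))
```

Emit:
{"method": "jog_arm", "body": {"moves": [-0.1,0.3,0,0,0,0,0,0,0,0,0,0,0,0,0,0,0.15,0,0,0,0,0,0,0.15,0,0,0,0,0,0,0,0,0,0,0,0,0,0,0,0,0,0,0,0,0,0,0,0,0,0,0,0,0,0,0,0]}}

```text
t: 6.18
eef_pos: [0.6251, 0.1714, 0.0513]
tool_rot: [-0.0, 0.706, 0.708, 0.0]
contact_force: [-0.2, 0.4, -0.1]
gripper_width: 0.198
grasp_force: 28.2
```

Emit:
{"method": "jog_arm", "body": {"moves": [0,0,0.15,0,0,0,0,0,0,0.15,0,0,0,0,0,0,0,0,0,0,0,0,0,0,0,0,0,0,0,0,0,0,0,0,0,0,0,0,0,0,0,0,0,0,0,0,0,0,0,0,0,0,0,0,0,0]}}

```text
t: 6.85
eef_pos: [0.6252, 0.1714, 0.0454]
tool_rot: [0.0, 0.706, 0.708, 0.0]
contact_force: [0.4, 0.0, 0.3]
gripper_width: 0.202
grasp_force: 28.2
```

```bash
python3 - <<'E'
from h import *
b=load("side");a=load("scene")
print(get_obs()["eef_pos"])
A=a["color"][105:185,225:305];B=b["color"][180:260,160:240]
cv2.imwrite("pics/p2.png",np.hstack([cv2.resize(i,(390,390),interpolation=cv2.INTER_CUBIC) for i in (A,B)]))
E
```

```text
[0.62515877 0.17138146 0.04536188]
```

View pics/p2.png

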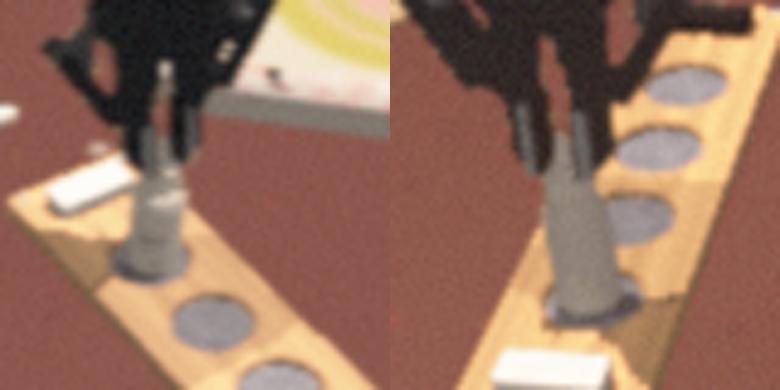

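The base is now centred in the recess at crop (150,265) in the left half and (590,300) in the right, nearly on the felt. I'll lower it a little more, release and rise.

Emit:
{"method": "jog_arm", "body": {"moves": [0,0,0.1,0,0,0,0,0,0,0.05,0,0,0,0,0,0,0,0,0,0,0.3,0,0,0,0,0,0,0.45,0,0,0,0,0,0,0.65,0,0,0,0,0,0,0.65,0,0,0,0,0,0,0.65,0,0,0,0,0,0,0.65]}}

```text
t: 7.62
eef_pos: [0.625, 0.1713, 0.0422]
tool_rot: [-0.0, 0.706, 0.708, -0.0]
contact_force: [0.4, 0.3, -0.1]
gripper_width: 0.648
grasp_force: 0.0
```

Emit:
{"method": "jog_arm", "body": {"moves": [0,0,-0.5,0,0,0,0.65,0,0,-1,0,0,0,0.65,0,0,-1,0,0,0,0.65,0,0,-1,0,0,0,0.65,0,0,-1,0,0,0,0.65,0,0,-1,0,0,0,0.65,-1,-1,0,0,0,0,0.65,-1,-1,0,0,0,0,0.65]}}

```text
t: 8.28
eef_pos: [0.5865, 0.1323, 0.1544]
tool_rot: [0.001, 0.706, 0.709, 0.002]
contact_force: [-0.1, -0.5, -0.1]
gripper_width: 0.655
grasp_force: 0.0
```

Emit:
{"method": "jog_arm", "body": {"moves": [-1,-1,0,0,0,0,0.65,-1,-1,0,0,0,0,0.65,-1,-1,0,0,0,0,0.65,-1,-1,0,0,0,0,0.65,-1,-1,0,0,0,0,0.65,0,0,0,0,0,0,0.65,0,0,0,0,0,0,0.65,0,0,0,0,0,0,0.65]}}

```text
t: 8.95
eef_pos: [0.4862, 0.0317, 0.1531]
tool_rot: [0.0, 0.706, 0.708, 0.001]
contact_force: [0.1, -0.7, 0.3]
gripper_width: 0.646
grasp_force: 0.0
```

```bash
python3 - <<'E'
from h import *
w=load("wrist");a=load("scene");b=load("side")
cv2.imwrite("pics/w2.png",w["color"])
for k,p in dict(bright=(.4774,.039),green=(.4745,.1557)).items(): print(k,proj(w,[*p,.09]).round(),proj(w,[*p,0]).round())
np.savez("w2.npz",a=a["color"],b=b["color"])
E
```

```text
bright [243. 174.] [246. 151.]
green [237.   0.] [242.  23.]
```

View pics/w2.png

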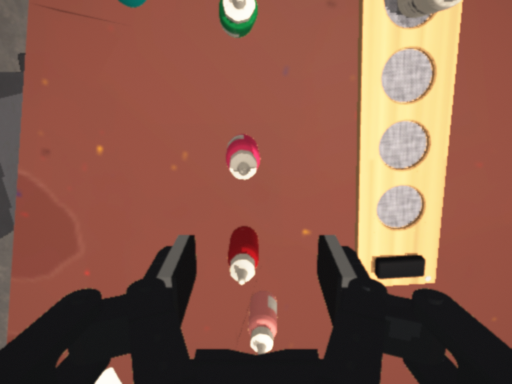

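White has stayed in the first recess at (430,5). The bright pink nozzle at (243,170) sits 4 px from the prediction, so y is about 0.041. Next I grasp bright pink, about 20 mm lower than white.

Emit:
{"method": "jog_arm", "body": {"moves": [0.45,-0.45,0,0,0,0,0.65,0,0,1,0,0,0,0.65,0,0,1,0,0,0,0.65,0,0,1,0,0,0,0.65,0,0,1,0,0,0,0.65,0,0,1,0,0,0,0.65,0,0,0.5,0,0,0,0.65,0,0,0.5,0,0,0,0.65]}}

```text
t: 9.77
eef_pos: [0.4764, 0.0404, 0.0312]
tool_rot: [-0.0, 0.706, 0.708, -0.001]
contact_force: [-0.4, -0.5, 0.2]
gripper_width: 0.65
grasp_force: 0.0
```

Emit:
{"method": "jog_arm", "body": {"moves": [0,0,0.2,0,0,0,0.65,0,0,0.2,0,0,0,0.65,0,0,0.2,0,0,0,0.65,0,0,0.2,0,0,0,0.65,0,0,0.1,0,0,0,0.65,0,0,0,0,0,0,0.65,0,0,0,0,0,0,0.65,0,0,0,0,0,0,0.65]}}

```text
t: 10.43
eef_pos: [0.4765, 0.0401, 0.0146]
tool_rot: [0.0, 0.706, 0.708, 0.0]
contact_force: [-0.7, 0.3, -0.4]
gripper_width: 0.651
grasp_force: 0.0
```

Emit:
{"method": "jog_arm", "body": {"moves": [0,0,0,0,0,0,0,0,0,0,0,0,0,0,0,0,0,0,0,0,0,0,0,0,0,0,0,0,0,0,0,0,0,0,0,0,0,0,0,0,0,0,0,0,-0.5,0,0,0,0,0,0,-0.5,0,0,0,0]}}

```text
t: 11.1
eef_pos: [0.476, 0.0399, 0.0347]
tool_rot: [-0.0, 0.707, 0.708, -0.0]
contact_force: [0.3, 1.6, -0.7]
gripper_width: 0.261
grasp_force: 25.6
```

```bash
python3 - <<'E'
from h import *
b=load("side");a=load("scene")
p=proj(a,[.4775,.041,.05]).astype(int);q=proj(b,[.4775,.041,.05]).astype(int);print(p,q)
A=a["color"][p[1]-40:p[1]+40,p[0]-40:p[0]+40];B=b["color"][q[1]-40:q[1]+40,q[0]-40:q[0]+40]
cv2.imwrite("pics/g3.png",np.hstack([cv2.resize(i,(390,390),interpolation=cv2.INTER_CUBIC) for i in (A,B)]))
E
```

```text
[230 197] [272 202]
```

View pics/g3.png

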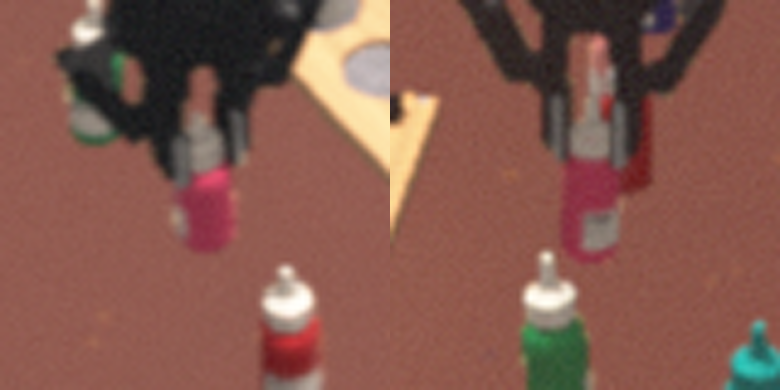

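Bright pink is held by its cap (the fingertips reach the shoulder) and hangs upright, with the base at about z 0.02. I'll carry it gently to the third recess.

Emit:
{"method": "jog_arm", "body": {"moves": [0,0,-0.4,0,0,0,0,0,0,-0.6,0,0,0,0,0,0.2,-0.2,0,0,0,0,0,0.4,0,0,0,0,0,0,0.6,0,0,0,0,0,0.1,0.8,0,0,0,0,0,0.1,0.8,0,0,0,0,0,0.1,0.8,0,0,0,0,0], "grip_force": 40}}

```text
t: 11.87
eef_pos: [0.5496, 0.0464, 0.0579]
tool_rot: [-0.0, 0.706, 0.708, -0.0]
contact_force: [-0.2, -0.1, -0.6]
gripper_width: 0.252
grasp_force: 35.0
```

Emit:
{"method": "jog_arm", "body": {"moves": [0,0.8,0,0,0,0,0,0,0.8,0,0,0,0,0,0,0.8,0,0,0,0,0,0,0.8,0,0,0,0,0,0,0.6,0,0,0,0,0,0,0.4,0,0,0,0,0,0,0.3,0,0,0,0,0,0,0.2,0,0,0,0,0]}}

```text
t: 12.53
eef_pos: [0.6428, 0.0463, 0.0578]
tool_rot: [-0.0, 0.706, 0.708, -0.0]
contact_force: [0.0, -0.9, 0.2]
gripper_width: 0.252
grasp_force: 35.0
```

Emit:
{"method": "jog_arm", "body": {"moves": [0,0,0.3,0,0,0,0,0,0,0.4,0,0,0,0,0,0,0.3,0,0,0,0,0,0,0.2,0,0,0,0,0,0,0,0,0,0,0,0,0,0,0,0,0,0,0,0,0,0,0,0,0,0,0,0,0,0,0,0]}}

```text
t: 13.2
eef_pos: [0.6426, 0.0464, 0.0347]
tool_rot: [0.0, 0.706, 0.708, 0.0]
contact_force: [-0.2, 0.1, -0.9]
gripper_width: 0.245
grasp_force: 35.0
```

```bash
python3 - <<'E'
from h import *
b=load("side");a=load("scene")
p=proj(a,[.63,.09,.05]).astype(int);q=proj(b,[.63,.09,.05]).astype(int)
print(p,q)
A=a["color"][p[1]-40:p[1]+40,p[0]-40:p[0]+40];B=b["color"][q[1]-40:q[1]+40,q[0]-40:q[0]+40]
cv2.imwrite("pics/p3.png",np.hstack([cv2.resize(i,(390,390),interpolation=cv2.INTER_CUBIC) for i in (A,B)]))
for r in (a,b): print(blob(r,(190,120,330,240),lambda h,s,v:(h>168)&(h<178)&(s>130)&(v>100)))
E
```

```text
[273 164] [207 206]
(array([287.62831858, 175.27433628]), (np.int32(283), np.int32(167), np.int32(10), np.int32(17)), np.int32(113))
(array([207.20869565, 197.99130435]), (np.int32(202), np.int32(190), np.int32(12), np.int32(21)), np.int32(115))
```

View pics/p3.png

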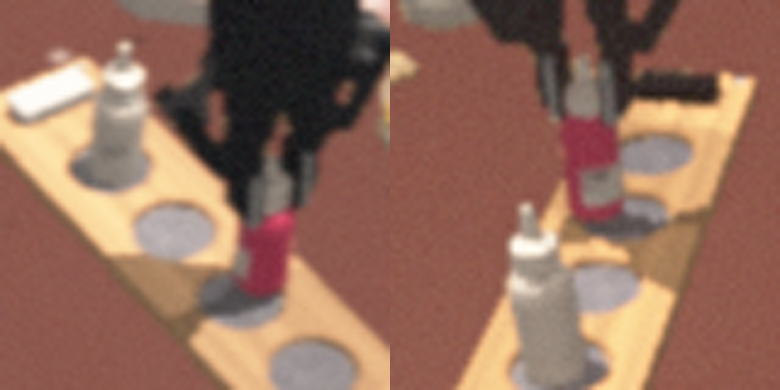

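White stands upright in its recess, at crop (115,170) in the left half. Bright pink hangs 13 mm too far in +x because I overshot, so I'll shift it back, lower it and release.

Emit:
{"method": "jog_arm", "body": {"moves": [0,-0.3,0,0,0,0,0,0,-0.35,0,0,0,0,0,0,0,0.2,0,0,0,0,0,0,0.2,0,0,0,0,0,0,0.05,0,0,0,0,0,0,0,0,0,0,0,0,0,0,0,0,0,0,0,0,0,0,0,0,0]}}

```text
t: 13.97
eef_pos: [0.6294, 0.0466, 0.0256]
tool_rot: [-0.0, 0.706, 0.708, 0.0]
contact_force: [-2.0, -0.2, 4.9]
gripper_width: 0.25
grasp_force: 37.7
```

Felt contact at about 5 N. I'll release it, rise and go to the red bottle.

Emit:
{"method": "jog_arm", "body": {"moves": [0,0,0,0,0,0,0.35,0,0,0,0,0,0,0.5,0,0,0,0,0,0,0.65,0,0,0,0,0,0,0.65,0,0,0,0,0,0,0.65,0,0,-0.5,0,0,0,0.65,0,0,-1,0,0,0,0.65,0,0,-1,0,0,0,0.65]}}

```text
t: 14.63
eef_pos: [0.6287, 0.0462, 0.0758]
tool_rot: [-0.0, 0.707, 0.708, -0.001]
contact_force: [0.8, 0.0, -0.4]
gripper_width: 0.647
grasp_force: 0.0
```

Emit:
{"method": "jog_arm", "body": {"moves": [0,0,-1,0,0,0,0.65,0,0,-1,0,0,0,0.65,0,0,-1,0,0,0,0.65,0,0,-0.5,0,0,0,0.65,-0.6,-1,0,0,0,0,0.65,-0.6,-1,0,0,0,0,0.65,-0.6,-1,0,0,0,0,0.65,-0.6,-1,0,0,0,0,0.65]}}

```text
t: 15.3
eef_pos: [0.5483, -0.0023, 0.1453]
tool_rot: [-0.0, 0.706, 0.708, -0.0]
contact_force: [0.1, -0.4, 0.5]
gripper_width: 0.655
grasp_force: 0.0
```

Emit:
{"method": "jog_arm", "body": {"moves": [-0.6,-1,0,0,0,0,0.65,-0.6,-1,0,0,0,0,0.65,-0.6,-1,0,0,0,0,0.65,-0.7,-0.75,0,0,0,0,0.65,0,0,0,0,0,0,0.65,0,0,0,0,0,0,0.65,0,0,0,0,0,0,0.65,0,0,0,0,0,0,0.65]}}

```text
t: 15.97
eef_pos: [0.4754, -0.0512, 0.1454]
tool_rot: [0.0, 0.706, 0.708, 0.0]
contact_force: [-0.0, -0.5, -0.4]
gripper_width: 0.648
grasp_force: 0.0
```

```bash
python3 - <<'E'
from h import *
w=load("wrist");a=load("scene");b=load("side")
p=proj(a,[.63,.09,.05]).astype(int);q=proj(b,[.63,.09,.05]).astype(int)
I=[w["color"][:,60:444],a["color"][p[1]-40:p[1]+40,p[0]-40:p[0]+40],b["color"][q[1]-40:q[1]+40,q[0]-40:q[0]+40]]
I=[cv2.resize(I[0],(400,400)),np.vstack([cv2.resize(i,(200,200),interpolation=cv2.INTER_CUBIC) for i in I[1:]])]
cv2.imwrite("pics/w3.png",np.hstack(I))
for P in [(.4741,-.0538),(.4906,-.1388)]: print(proj(w,[*P,.09]).round(),proj(w,[*P,0]).round())
E
```

```text
[253. 190.] [254. 162.]
[274. 290.] [269. 240.]
```

View pics/w3.png

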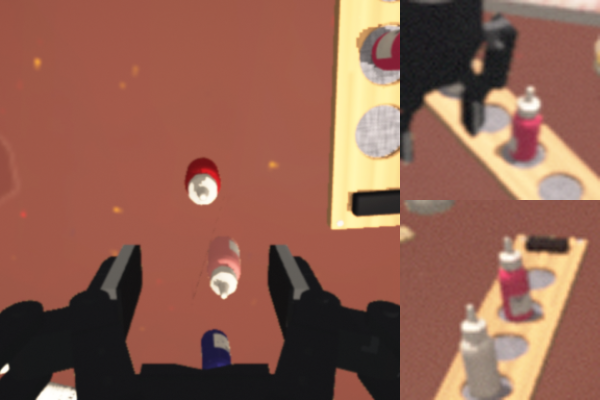

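Bright pink stands upright in the third recess. In the wrist view the red nozzle is at full-image px (253,182) against a predicted 190, so red is at about y -0.050. I grasp it now.

Emit:
{"method": "jog_arm", "body": {"moves": [0.06,-0.06,1,0,0,0,0.65,0,0,1,0,0,0,0.65,0,0,1,0,0,0,0.65,0,0,1,0,0,0,0.65,0,0,1,0,0,0,0.65,0,0,0.8,0,0,0,0.65,0,0,0.5,0,0,0,0.65,0,0,0.3,0,0,0,0.65]}}

```text
t: 16.78
eef_pos: [0.4729, -0.0505, 0.012]
tool_rot: [-0.001, 0.706, 0.708, -0.001]
contact_force: [-0.1, 0.2, 0.2]
gripper_width: 0.655
grasp_force: 0.0
```

Emit:
{"method": "jog_arm", "body": {"moves": [0,0,0,0,0,0,0,0,0,0,0,0,0,0,0,0,0,0,0,0,0,0,0,0,0,0,0,0,0,0,0,0,0,0,0,0,0,-0.3,0,0,0,0,0,0,-0.7,0,0,0,0,0,0,-1,0,0,0,0]}}

```text
t: 17.45
eef_pos: [0.4721, -0.0507, 0.0532]
tool_rot: [-0.001, 0.707, 0.708, -0.001]
contact_force: [0.4, 1.5, -0.7]
gripper_width: 0.278
grasp_force: 36.1
```

Emit:
{"method": "jog_arm", "body": {"moves": [0.2,0.3,0,0,0,0,0,0.2,0.6,0,0,0,0,0,0.2,0.8,0,0,0,0,0,0.2,0.8,0,0,0,0,0,0.2,0.8,0,0,0,0,0,0.2,0.8,0,0,0,0,0,0.2,0.8,0,0,0,0,0,0.2,0.8,0,0,0,0,0]}}

```text
t: 18.12
eef_pos: [0.5881, -0.0179, 0.0533]
tool_rot: [-0.0, 0.706, 0.708, 0.0]
contact_force: [-0.4, 0.6, -0.4]
gripper_width: 0.278
grasp_force: 36.1
```

Emit:
{"method": "jog_arm", "body": {"moves": [0,0.8,0,0,0,0,0,0,0.7,0,0,0,0,0,0,0.5,0,0,0,0,0,0,0.3,0,0,0,0,0,0,0.1,0.2,0,0,0,0,0,0,0.3,0,0,0,0,0,0,0.3,0,0,0,0,0,0,0.2,0,0,0,0]}}

```text
t: 18.78
eef_pos: [0.6338, -0.0184, 0.032]
tool_rot: [-0.001, 0.707, 0.708, -0.001]
contact_force: [-0.3, 0.5, -0.5]
gripper_width: 0.28
grasp_force: 36.1
```

```bash
python3 - <<'E'
from h import *
b=load("side");a=load("scene")
print(get_obs()["eef_pos"])
p=proj(a,[.63,.02,.05]).astype(int);q=proj(b,[.63,.02,.05]).astype(int)
A=a["color"][p[1]-40:p[1]+40,p[0]-40:p[0]+40];B=b["color"][q[1]-40:q[1]+40,q[0]-40:q[0]+40]
cv2.imwrite("pics/p4.png",np.hstack([cv2.resize(i,(390,390),interpolation=cv2.INTER_CUBIC) for i in (A,B)]))
E
```

```text
[ 0.63369346 -0.0184118   0.03202117]
```

View pics/p4.png

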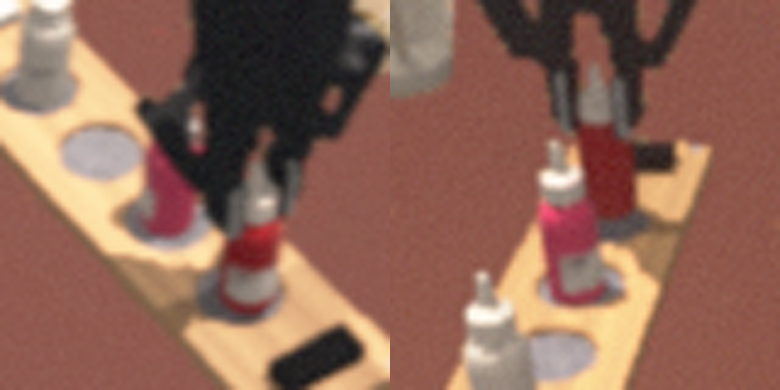

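Red hangs upright over the fourth recess at crop (245,300) in the left half, centred. Lower, release, rise and move above pale pink.

Emit:
{"method": "jog_arm", "body": {"moves": [0,0,0.2,0,0,0,0,0,0,0.2,0,0,0,0,0,0,0.1,0,0,0,0,0,0,0,0,0,0,0,0,0,0,0,0,0,0.35,0,0,0,0,0,0,0.5,0,0,0,0,0,0,0.65,0,0,0,0,0,0,0.65]}}

```text
t: 19.55
eef_pos: [0.6353, -0.0184, 0.0233]
tool_rot: [0.0, 0.706, 0.708, 0.0]
contact_force: [0.4, 0.3, -0.4]
gripper_width: 0.651
grasp_force: 0.0
```

Emit:
{"method": "jog_arm", "body": {"moves": [0,0,-0.5,0,0,0,0.65,0,0,-1,0,0,0,0.65,0,0,-1,0,0,0,0.65,0,0,-1,0,0,0,0.65,0,0,-1,0,0,0,0.65,0,0,-1,0,0,0,0.65,0,0,-0.7,0,0,0,0.65,-0.6,-0.8,0,0,0,0,0.65]}}

```text
t: 20.22
eef_pos: [0.6239, -0.0275, 0.1515]
tool_rot: [0.002, 0.705, 0.709, 0.004]
contact_force: [0.9, 1.2, 1.4]
gripper_width: 0.651
grasp_force: 0.0
```

Emit:
{"method": "jog_arm", "body": {"moves": [-0.8,-1,0,0,0,0,0.65,-0.8,-1,0,0,0,0,0.65,-0.8,-1,0,0,0,0,0.65,-0.8,-1,0,0,0,0,0.65,-0.8,-1,0,0,0,0,0.65,-0.8,-1,0,0,0,0,0.65,-0.4,-0.4,0,0,0,0,0.65,0,0,0,0,0,0,0.65]}}

```text
t: 20.88
eef_pos: [0.4897, -0.1369, 0.148]
tool_rot: [0.0, 0.708, 0.706, 0.0]
contact_force: [-0.7, 0.0, 0.3]
gripper_width: 0.65
grasp_force: 0.0
```

```bash
python3 - <<'E'
from h import *
w=load("wrist");a=load("scene")
f=lambda h,s,v:(s<60)&(v>150)
P=(.4906,-.1388)
p=proj(w,[*P,.086]);q=p.astype(int);print(p,blob(w,(q[0]-25,q[1]-30,q[0]+25,q[1]+25),f))
from itertools import product
# white cap centroid corresponds to about z=.070 : solve xy
c=blob(w,(q[0]-25,q[1]-30,q[0]+25,q[1]+25),f)[0]; print(onplane(w,c,.07))
C=blob(a,(262,228,288,252),f); print(C, onplane(a,C[0],.07))
E
```

```text
[256.45382012 186.52460896] (array([258.96075085, 175.88737201]), (np.int64(246), np.int64(162), np.int32(27), np.int32(28)), np.int32(586))
[ 0.49263114 -0.13498309  0.07      ]
(array([274.10126582, 242.20253165]), (np.int32(269), np.int32(237), np.int32(11), np.int32(11)), np.int32(79)) [ 0.49076534 -0.14136329  0.07      ]
```

Emit:
{"method": "jog_arm", "body": {"moves": [0.1,0.1,1,0,0,0,0.65,0,0,1,0,0,0,0.65,0,0,1,0,0,0,0.65,0,0,1,0,0,0,0.65,0,0,1,0,0,0,0.65,0,0,0.9,0,0,0,0.65,0,0,0.6,0,0,0,0.65,0,0,0.4,0,0,0,0.65]}}

```text
t: 21.65
eef_pos: [0.494, -0.1315, 0.0078]
tool_rot: [-0.001, 0.706, 0.708, -0.0]
contact_force: [-0.3, 0.6, -0.2]
gripper_width: 0.654
grasp_force: 0.0
```

Emit:
{"method": "jog_arm", "body": {"moves": [0,0,0,0,0,0,0,0,0,0,0,0,0,0,0,0,0,0,0,0,0,0,0,0,0,0,0,0,0,0,0,0,0,0,0,0,0,-0.3,0,0,0,0,0,0,-0.7,0,0,0,0,0,0,-1,0,0,0,0]}}

```text
t: 22.32
eef_pos: [0.4923, -0.1325, 0.0493]
tool_rot: [-0.001, 0.707, 0.708, -0.001]
contact_force: [0.4, 0.2, -0.4]
gripper_width: 0.276
grasp_force: 36.9
```

Emit:
{"method": "jog_arm", "body": {"moves": [0.4,0.2,0,0,0,0,0,0.7,0.2,0,0,0,0,0,1,0.2,0,0,0,0,0,1,0.2,0,0,0,0,0,1,0.2,0,0,0,0,0,1,0.2,0,0,0,0,0,1,0.2,0,0,0,0,0,1,0.2,0,0,0,0,0]}}

```text
t: 22.98
eef_pos: [0.5254, 0.0109, 0.0495]
tool_rot: [-0.0, 0.706, 0.708, 0.0]
contact_force: [1.1, 0.3, -0.3]
gripper_width: 0.279
grasp_force: 36.9
```

Emit:
{"method": "jog_arm", "body": {"moves": [1,0,0,0,0,0,0,1,0,0,0,0,0,0,1,0,0,0,0,0,0,1,0,0,0,0,0,0,0.6,0.2,0,0,0,0,0,0.4,0.4,0,0,0,0,0,0,0.7,0,0,0,0,0,0,0.7,0,0,0,0,0]}}

```text
t: 23.65
eef_pos: [0.566, 0.1099, 0.0494]
tool_rot: [0.0, 0.706, 0.708, 0.0]
contact_force: [0.0, 0.3, -1.2]
gripper_width: 0.282
grasp_force: 36.9
```

Remaining: +0.059 in x, then down to about 0.018.

Emit:
{"method": "jog_arm", "body": {"moves": [0,0.7,0,0,0,0,0,0,0.7,0,0,0,0,0,0,0.6,0,0,0,0,0,0,0.5,0,0,0,0,0,0,0.3,0.2,0,0,0,0,0,0.15,0.3,0,0,0,0,0,0,0.3,0,0,0,0,0,0,0.2,0,0,0,0]}}

```text
t: 24.32
eef_pos: [0.6229, 0.1093, 0.0279]
tool_rot: [-0.001, 0.707, 0.708, -0.001]
contact_force: [-0.8, -0.1, -1.7]
gripper_width: 0.283
grasp_force: 36.9
```

```bash
python3 - <<'E'
from h import *
b=load("side");a=load("scene")
print(get_obs()["eef_pos"])
p=proj(a,[.63,.07,.05]).astype(int);q=proj(b,[.63,.09,.05]).astype(int)
A=a["color"][p[1]-40:p[1]+40,p[0]-40:p[0]+40];B=b["color"][q[1]-40:q[1]+40,q[0]-40:q[0]+40]
cv2.imwrite("pics/p5.png",np.hstack([cv2.resize(i,(390,390),interpolation=cv2.INTER_CUBIC) for i in (A,B)]))
E
```

```text
[0.62238034 0.10942818 0.02793383]
```

View pics/p5.png

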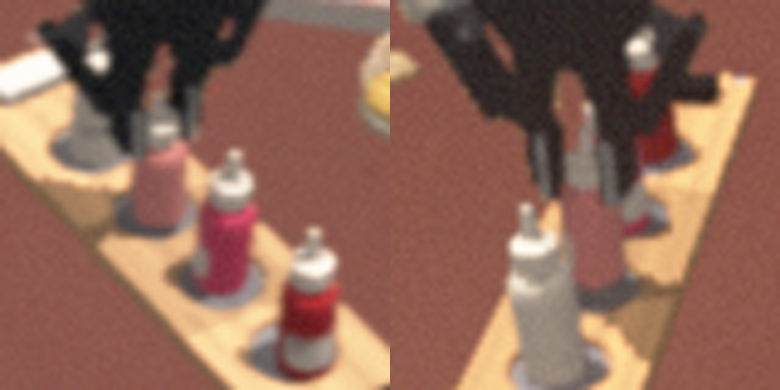

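Pale pink hangs centred over the second recess at crop (160,215); bright pink and red stand at (225,270) and (305,350). Lower, release and rise.

Emit:
{"method": "jog_arm", "body": {"moves": [0,0.05,0.2,0,0,0,0,0,0,0.2,0,0,0,0,0,0,0.1,0,0,0,0,0,0,0,0,0,0,0,0,0,0,0,0,0,0.35,0,0,0,0,0,0,0.5,0,0,0,0,0,0,0.65,0,0,0,0,0,0,0.65]}}

```text
t: 25.08
eef_pos: [0.625, 0.1095, 0.0193]
tool_rot: [0.0, 0.706, 0.708, 0.0]
contact_force: [0.3, -0.5, 0.0]
gripper_width: 0.651
grasp_force: 0.0
```

Emit:
{"method": "jog_arm", "body": {"moves": [0,0,-0.5,0,0,0,0.65,0,0,-1,0,0,0,0.65,0,0,-1,0,0,0,0.65,0,0,-1,0,0,0,0.65,0,0,-1,0,0,0,0.65,0,0,-1,0,0,0,0.65,0,0,-1,0,0,0,0.65,0,0,-0.5,0,0,0,0.65]}}

```text
t: 25.75
eef_pos: [0.6264, 0.1095, 0.1627]
tool_rot: [0.001, 0.707, 0.708, 0.002]
contact_force: [0.8, -0.1, -0.3]
gripper_width: 0.653
grasp_force: 0.0
```

Emit:
{"method": "jog_arm", "body": {"moves": [0,-1,0,0,0,0,0.65,0,-1,0,0,0,0,0.65,0,-1,0,0,0,0,0.65,0,-1,0,0,0,0,0.65,0,-1,0,0,0,0,0.65,0,-1,0,0,0,0,0.65,0,-1,0,0,0,0,0.65,0,0,0,0,0,0,0.65]}}

```text
t: 26.42
eef_pos: [0.4811, 0.109, 0.1589]
tool_rot: [-0.001, 0.706, 0.708, -0.001]
contact_force: [-1.1, -0.6, 0.0]
gripper_width: 0.654
grasp_force: 0.0
```

```bash
python3 - <<'E'
from h import *
b=load("side");a=load("scene")
cv2.imwrite("pics/f.png",np.hstack([cv2.resize(a["color"][110:310,160:340],(390,433),interpolation=cv2.INTER_CUBIC),cv2.resize(b["color"][150:270,160:268],(390,433),interpolation=cv2.INTER_CUBIC)]))
E
```

```text
(no output)
```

View pics/f.png

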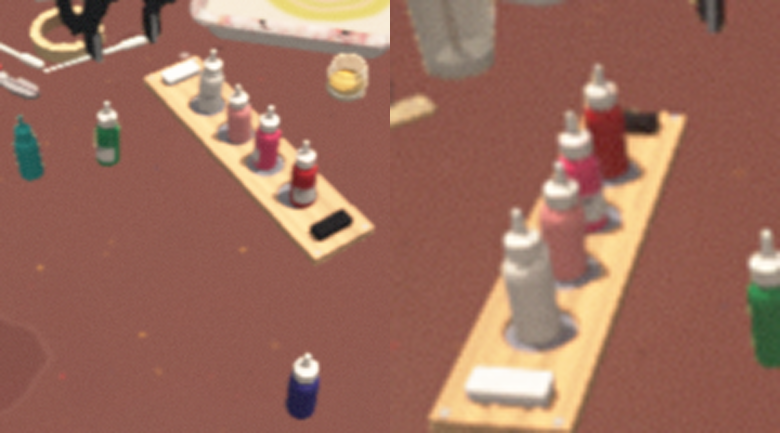

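The picture shows the four bottles upright in the rail in order from the white tag to the black; green and blue stand where they were. I'll check numerically that each is centred in its recess.

```bash
python3 - <<'E'
from h import *
b=load("side");a=load("scene")
S=[(213,54),(238,91),(269,112),(306,147)];D=[(517,214),(560,168),(571,118),(598,70)]
Rc=[(.6206,.1733),(.6251,.1094),(.6297,.0454),(.6341,-.0187)]
for s,d,r in zip(S,D,Rc):
    X,e=tri([a,b],[(160+s[0]*180/390,110+s[1]*200/433),(160+(d[0]-390)*108/390,150+d[1]*120/433)])
    print(X.round(4),round(e,4),"off mm",((X[:2]-r)*1000).round(1))
E
```

```text
[0.6268 0.1683 0.0945] 0.0002 off mm [ 6.2 -5. ]
[0.6231 0.1011 0.087 ] 0.0002 off mm [-2.  -8.3]
[0.6328 0.0464 0.0929] 0.0005 off mm [3.1 1. ]
[ 0.6364 -0.0243  0.0941] 0.0003 off mm [ 2.3 -5.6]
```

```bash
python3 -c "
from station import *
print(hand_in())"
```

```text
the job is handed in; nothing more can be done
None
```

The job is handed in: white, pale pink, bright pink and red stand upright in the four recesses in that order from the white tag to the black. Green and blue were left alone and the gripper is open and clear; I have no verdict back from the judging.

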